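Rest the microscope camera tube level in its V-block cradle

ROBOT

A 6-joint arm with a two-finger parallel gripper is mounted at the origin on the work surface. World frame = base frame: x ahead of the robot, y to its left, z up, the work surface at z = 0. Lengths are in m, angles in rad, forces in N, time in s.
With the tool pointing down it reaches from about 0.3 to 0.775 m from the base axis. Payload 14.6 kg.
Tool frame: the origin (TCP) lies between the finger pads; the fingertips stand 8 mm ahead of it and the grasp point (between the pads) lies 11 mm behind it (robot.tip_reach is the distance from the TCP to the fingertips, in m); z points along the fingers, y is the line along which they close (so a half turn about z gives the same grasp; the last joint's range is limited). The gripper opens to 94 mm and grips with 3 to 60 N. Pads are 16 mm wide; open, the fingers measure 119 mm over their backs; the gripper's body (75 mm by 177 mm) begins 78 mm behind the grasp point.
Start: joints at [1.2, 0.3, 1.521, -0, 1.321, -0.067], TCP at [0.165, 0.525, 0.213] pointing down, gripper open.
Joint ranges: [-3.03, 3.03], [-0.79, 2.21], [0.23, 2.52], [-1.04, 4.18], [0, 3.07], [-2.55, 2.55]. Speed limits (rad/s): [2.22, 2.22, 2.57, 3.14, 3.14, 3.14].

INTERFACE

Orientations are given as [roll, pitch, yaw] about the fixed x, y, z axes, in that order (R = Rz(yaw) Ry(pitch) Rx(roll)).
In Python, from bench import readout, cams, robot gives the robot as it stands. The module is installed in compiled form; this text tells all that it offers.
- The arm moves only by the tool move_arm, never from a script. Its argument "moves" is a list of rows, each an object with "hand": the opening, from -1 (shut) to 1 (fully open); "xyz": the shift along the world's x, y, z in m, a list of three; "twist": the turn, a rotation vector about the world's x, y, z in rad, a list of three. A call has 1 to 10 rows; each row is the pose to reach, as a shift and turn from the pose commanded when the call began; what a row does not reach only later rows make up. A row lasts 1/10 s, in which the tool goes at most 50 mm and 8.59 degrees, less where a joint would pass 70% of its speed; a pose out of reach is approached as far as the arm can. A call with a gripper value outside its range is refused whole. The fingers move at their own pace and stop on an object; "newtons" is the grip in N (left out, the last holds). Time passes only in rows, so rows that repeat a pose let the fingers close. It gives the time, the measured TCP pose, the force, the opening and the grip force at its end, in the units of the state.
- readout.sense(): the state, without advancing time (a new reading comes with each control period).
- cams.snapshot(name): name is "scene" or "top" or "wrist"; returns the picture (400x640x3 uint8, blue, green, red); there is no depth.
- cams.calibration(name): a dict with "intrinsics" (3x3 intrinsics, pixels), "extrinsics" (4x4, takes a point from camera to world coordinates); the wrist camera has in their place "mount" (4x4, takes a point from camera to tool coordinates, whose origin is the TCP and whose axes are the flange's). Camera axes: x right, y down, z forward; pixel columns grow to the right and rows downward; lengths in m; the calibration is good to about 2 mm. A picture is of the moment at which its call begins: read the wrist's pose just before it. calibration takes no time and is no camera call.
- robot.close_job(): hands the job in; it is judged then, once.
The state is a dict: "time": time; "q": joint angles; "qd": joint speeds; "joint_torque": joint torques, N m; "tool_pos": TCP position; "ee_rot": TCP orientation; "wrist_force": force on the tool from outside, world axes, zero at the start; "ft_torque": the same for the moment, N m; "grip_width": finger opening in m; "grasp_force": force on a finger pad.
Only numpy, scipy, OpenCV 4.12 (cv2) and the standard library are available. Lean on these libraries where they do the work, as an engineer would, in place of code of your own. Each camera call takes 0.05 s, during which the arm holds its last target. There are 200 camera calls.

TASK

Lift the cover plate off the V-block cradle by its red handle and lay it flat near the middle of the green mat. Then rest the microscope camera tube in the two V-blocks, its white barrel in the white block and its slim steel part in the blue block, so that it sits level and centred end to end on the cradle. Set both down rather than dropping them, and leave the other things on the bench where they are.

Things in the scene. Friction and masses are not known exactly. Their poses are not given: they have to be found in the camera images.
- cradle: Fixed aluminium slab 160 x 100 x 12 mm carrying two upright V-blocks, 96 mm wide (y), 16 mm thick (x), tops 55 mm above the bench: white at x = -54 mm, blue at x = +54 mm. Origin: under the slab's centre, on the bench; x along the cradle towards the blue block, z up. Brass pins, 8 mm diameter, stand 13 mm above the block tops at (-54, 38) and (54, -38) mm.
- white_notch (a point): Bottom of the 90 degree V in the white block, 27 mm above the bench; the V is 56 mm wide at the top, on the cradle's middle line (y = 0). Hidden under the cover at first.
- blue_notch (a point): Bottom of the 90 degree V in the blue block, 37 mm above the bench; the V is 36 mm wide at the top, on the cradle's middle line. Hidden under the cover at first.
- cradle_axis (a point): Where the middle of the tube's axis lies when the tube rests level and centred in both V-blocks: over the middle of the cradle, 55.3 mm above the bench; axes as the cradle's.
- cover: Loose grey cover plate 140 x 100 x 5 mm, 0.3 kg, lying on the tops of the V-blocks, two 12 mm holes over the pins (lift it straight up at least 15 mm). Origin: centre of its underside; x along its 140 mm length and along its handle, z up.
- cover_handle (a point): Centre of the red handle bar of the cover: bar 90 mm long (along the cover's x), 14 mm wide, 12 mm high, 34 mm above the plate's underside; 23 mm of free space under it between two posts at its ends.
- mat: Thin green mat fixed on the bench, 200 x 160 x 3 mm. Origin: centre of its underside, on the bench; x along its 200 mm length.
- tube: Loose camera tube, 200 mm long, about 0.4 kg, lying level on its head and ring. Origin: on its axis at mid-length, 22 mm above the bench at first; x along the axis, towards the ring. In order of x (mm): black square head 44 x 44 (-100 to -76), white barrel 40 diameter (-76 to 0), slim steel tube 26 diameter (0 to 88), blue ring 44 diameter (88 to 100).
- tube_grip (a point): Point on the tube's axis on the white barrel, 14 mm from mid-length towards the camera head, near the centre of mass: 40 mm wide to grip, and free between the V-blocks when the tube is seated.
- tube_slim_end (a point): Centre of the tube's blue ring end face, 100 mm from mid-length.
- oil_bottle: Bystander: amber bottle, 40 mm diameter, 75 mm high; origin under its centre.
- slide_box: Bystander: blue box 60 x 85 x 32 mm; origin under its centre.
- jar: Bystander: clear jar with a white cap, 56 mm diameter, 65 mm high; origin under its centre.
- screwdriver: Bystander: screwdriver 160 mm long, lying along its x.
- dish: Bystander: shallow glass dish, 90 mm diameter, 14 mm high; origin under its centre.
- mouse: Bystander: black computer mouse 105 x 60 x 33 mm on a blue pad; origin under its centre.
There are look-alikes about, which are no part of the job. Several things have the shape of the cover; the one meant has the colours described above.

How it is judged:
By the outcome, as a careful person would: the job done as asked, in the order asked, and still so for the second after the job is handed in, with the robot touching nothing.
It also fails if it takes over 67 s, if anything falls off the work surface, if the arm or the gripper's body presses on something with over 40 N, if the wrist force passes 120 N, or if a joint passes its speed limit or range.

## Working session

There is one attempt and no reset: what is moved stays moved. The work goes in short steps, Python scripts to look and compute and a tool call to move; the robot and the scene stay as the last step left them, time stands still between calls to the robot, and variables do not carry over. Pictures are saved under pics/ and viewed, at most 10 in all, crops included, and the job is handed in when it is done.

Besides the shell and the picture viewer there is one more tool, called after "Emit:" as a command line: name --argument value ..., lists and objects as JSON in quotes. move_arm: Moves the arm, as the interface text tells. Its arguments: {"type":"object","properties":{"moves":{"type":"array","items":{"type":"object","properties":{"hand":{"type":"number"},"xyz":{"type":"array","items":{"type":"number"}},"twist":{"type":"array","items":{"type":"number"}}}}},"newtons":{"type":"number"}},"required":["moves"]}

```bash
mkdir -p pics; cat > h.py <<'E'
import numpy as np, cv2
from bench import readout, cams, robot
E
python3 - <<'E'
from h import *
s=readout.sense(); print(s['time'],s['tool_pos'],s['ee_rot'],s['grip_width'],robot.tip_reach)
for n in ("scene","top"):
    cv2.imwrite(f"pics/{n}0.png",cams.snapshot(n)); c=cams.calibration(n); print(n,np.round(c['intrinsics'],1).tolist(),np.round(c['extrinsics'],3).tolist())
print(np.round(cams.calibration('wrist')['mount'],4).tolist())
E
```

```text
0.0 [0.16446417 0.5245644  0.21288979] [-3.14044004e+00 -5.53124295e-05  2.83777975e+00] 0.09387411387776973 0.008
scene [[370.6, 0.0, 322.2], [0.0, 370.6, 196.8], [0.0, 0.0, 1.0]] [[-0.889, 0.37, -0.269, 0.878], [0.457, 0.727, -0.513, 0.44], [0.006, -0.579, -0.816, 1.015], [0.0, 0.0, 0.0, 1.0]]
top [[408.1, 0.0, 324.1], [0.0, 408.1, 200.3], [0.0, 0.0, 1.0]] [[-0.023, -0.992, 0.125, 0.397], [-1.0, 0.022, -0.007, -0.112], [0.004, -0.126, -0.992, 1.466], [0.0, 0.0, 0.0, 1.0]]
[[0.0001, -0.9602, -0.2793, 0.0819], [1.0, 0.0001, 0.0002, -0.0004], [-0.0002, -0.2793, 0.9602, -0.1706], [0.0, 0.0, 0.0, 1.0]]
```

View pics/top0.png

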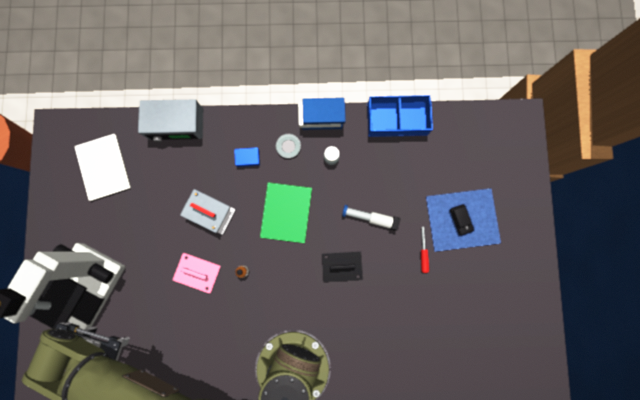

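View pics/scene0.png

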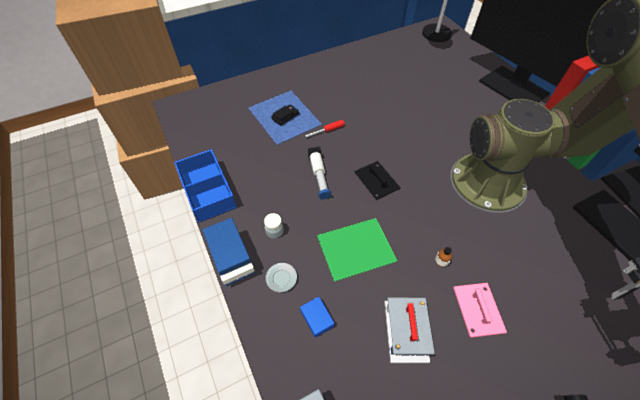

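The top view shows three things with the cover's shape: grey with a red handle at (208,212), pink at (197,273) and black at (342,266). The grey one fits, because it has the grey plate and red handle and sits on the cradle with brass pins. The tube is at (371,217) with its blue ring to the left, and the mat is at (286,213). I'll confirm in an enlarged crop.

```bash
python3 - <<'E'
from h import *
t=cv2.imread('pics/top0.png'); s=cv2.imread('pics/scene0.png')
def crop(im,x,y,w,h,k): return cv2.resize(im[y:y+h,x:x+w],None,fx=k,fy=k,interpolation=cv2.INTER_CUBIC)
a=crop(t,175,182,66,60,6); b=crop(s,375,285,66,80,6)[:360]; c=crop(t,337,200,66,38,6); d=crop(s,295,143,66,38*1+20,6)[:228]
d=cv2.resize(s[143:143+58,295:361],(396,348))
top=np.hstack([a,b[:360]]);
c2=np.zeros((228,396,3),np.uint8); c2[:]=c
d2=cv2.resize(s[143:201,295:361],(259,228)); d3=np.zeros((228,396,3),np.uint8); d3[:,:259]=d2
cv2.imwrite('pics/m1.png',np.vstack([top,np.hstack([c2,d3])]))
E
```

```text
(no output)
```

View pics/m1.png

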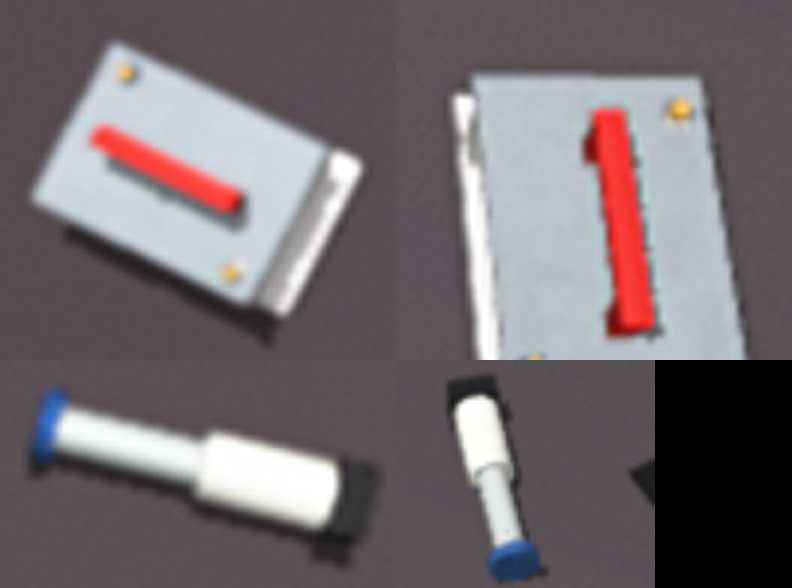

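The crop confirms the grey plate with the red handle and brass pins through it. In the same crop the tube's blue ring points to the left, which is world +y. Next I'll compute positions.

```bash
cat >> h.py <<'E'
def ray(cal,E,uv,z):
    d=E[:3,:3]@np.linalg.solve(cal['intrinsics'],[uv[0],uv[1],1.]); o=E[:3,3]
    return o+d*(z-o[2])/d[2]
def px(name,uv,z):
    c=cams.calibration(name); return ray(c,c['extrinsics'],uv,z)
def wristE(s):
    from scipy.spatial.transform import Rotation as R
    T=np.eye(4); T[:3,:3]=R.from_euler('xyz',s['ee_rot']).as_matrix(); T[:3,3]=s['tool_pos']
    return T@cams.calibration('wrist')['mount']
E
python3 - <<'E'
from h import *
f=lambda x,y:(175+x/6-.4,182+y/6-.4)
g=lambda x,y:(337+x/6-.4,200+y/6-.4)
a,b=px('top',f(97,137),.094),px('top',f(237,203),.094); print('handle',a,b,(a+b)/2,np.linalg.norm(a-b),np.degrees(np.arctan2(*(a-b)[1::-1])))
a,b=px('top',f(125,72),.068),px('top',f(231,272),.068); print('pins',a,b,(a+b)/2,np.linalg.norm(a-b))
a,b=px('top',g(42,65),.03),px('top',g(362,138),.04); print('tube',a,b,(a+b)/2,np.linalg.norm(a-b),np.degrees(np.arctan2(*(a-b)[1::-1])))
m=[px('top',p,.003) for p in ((269,183),(312,187),(305,242),(261,238))]; print('mat',np.round(m,3).tolist(),np.mean(m,0))
# slab / scene view handle
h=lambda x,y:(375+x/6-.4,285+y/6-.4)
a,b=px('scene',h((609-396),112),.095),px('scene',h(630-396,322),.095);print('sc handle',a,b,(a+b)/2)
from scipy.spatial.transform import Rotation as R
s=readout.sense();print(R.from_euler('xyz',s['ee_rot']).as_matrix().round(3))
E
```

```text
handle [0.56574354 0.32993173 0.094     ] [0.52668278 0.25075914 0.094     ] [0.54621316 0.29034543 0.094     ] 0.08828387359774441 63.74001184680711
pins [0.60629799 0.322899   0.068     ] [0.48974116 0.26060277 0.068     ] [0.54801958 0.29175089 0.068     ] 0.13216018591525325
tube [ 0.54034349 -0.18940534  0.03      ] [ 0.4924427 -0.3742797  0.04     ] [ 0.5163931  -0.28184252  0.035     ] 0.19124072030362624 75.47414095939652
mat [[0.649, 0.077, 0.003], [0.631, -0.079, 0.003], [0.433, -0.05, 0.003], [0.451, 0.107, 0.003]] [0.54095547 0.01378517 0.003     ]
sc handle [0.52708875 0.25657856 0.095     ] [0.56917257 0.33112112 0.095     ] [0.54813066 0.29384984 0.095     ]
[[-0.954  0.299 -0.   ]
 [ 0.299  0.954 -0.001]
 [ 0.    -0.001 -1.   ]]
```

Emit:
move_arm --moves '[{"hand":1,"xyz":[0.03,-0.02,0.03],"twist":[0,0,-0.13]},{"hand":1,"xyz":[0.07,-0.04,0.03],"twist":[0,0,-0.27]},{"hand":1,"xyz":[0.11,-0.065,0.03],"twist":[0,0,-0.41]},{"hand":1,"xyz":[0.15,-0.09,0.03],"twist":[0,0,-0.55]},{"hand":1,"xyz":[0.19,-0.115,0.03],"twist":[0,0,-0.69]},{"hand":1,"xyz":[0.23,-0.14,0.03],"twist":[0,0,-0.83]},{"hand":1,"xyz":[0.27,-0.165,0.03],"twist":[0,0,-0.97]},{"hand":1,"xyz":[0.31,-0.19,0.03],"twist":[0,0,-1.11]},{"hand":1,"xyz":[0.34,-0.21,0.03],"twist":[0,0,-1.25]},{"hand":1,"xyz":[0.36,-0.22,0.03],"twist":[0,0,-1.39]}]'

```text
time: 1.1
tool_pos: [0.5263, 0.3027, 0.2428]
ee_rot: [-3.141, 0.001, 1.44]
wrist_force: [-0.7, -0.1, 0.0]
grip_width: 0.094
grasp_force: 0.0
```

Emit:
move_arm --moves '[{"hand":1,"xyz":[0.01,-0.005,0],"twist":[0,0,-0.13]},{"hand":1,"xyz":[0.018,-0.01,0],"twist":[0,0,-0.26]},{"hand":1,"xyz":[0.022,-0.013,0],"twist":[0,0,-0.345]},{"hand":1,"xyz":[0.022,-0.013,0],"twist":[0,0,-0.345]},{"hand":1,"xyz":[0.022,-0.013,0],"twist":[0,0,-0.345]}]'

```text
time: 1.6
tool_pos: [0.5463, 0.2919, 0.2431]
ee_rot: [-3.141, 0.0, 1.105]
wrist_force: [-0.7, 0.5, 0.4]
grip_width: 0.094
grasp_force: 0.0
```

```bash
python3 - <<'E'
from h import *
s=readout.sense(); im=cams.snapshot('wrist'); cv2.imwrite('pics/w1.png',im)
from scipy.spatial.transform import Rotation as R
y=R.from_euler('xyz',s['ee_rot']).as_matrix()[:,1]
print(s['time'],s['tool_pos'],s['ee_rot'],np.degrees(np.arctan2(y[1],y[0])),s['q'],s['qd'])
np.save('s1.npy',wristE(s))
E
```

```text
1.6 [0.5463173  0.29186327 0.24313901] [-3.14119089e+00  4.28965557e-04  1.10547872e+00] -26.66074462124223 [4.31516870e-01 4.38836103e-01 1.26393495e+00 4.66119099e-05
 1.43940751e+00 8.96828438e-01] [ 0.00463709 -0.00597397  0.00144602  0.00022253  0.00086824 -0.00127823]
```

View pics/w1.png

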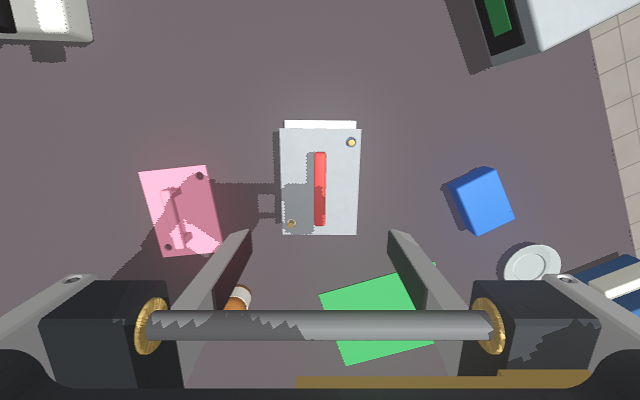

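```bash
python3 - <<'E'
from h import *
E=np.load('s1.npy'); c=cams.calibration('wrist')
a,b=ray(c,E,(320,152.5),.095),ray(c,E,(320,226),.095); print('handle',a,b,(a+b)/2,np.linalg.norm(a-b),np.degrees(np.arctan2(*(a-b)[1::-1])))
a,b=ray(c,E,(351,142),.068),ray(c,E,(291,223),.068); print('pins',a,b,(a+b)/2,np.linalg.norm(a-b))
P=np.linalg.inv(E)@[0.547,.292,.095,1]; p=c['intrinsics']@P[:3]; print(p/p[2], c['intrinsics'])
print(E.round(3))
E
```

```text
handle [0.56693283 0.33154886 0.095     ] [0.52728635 0.25240652 0.095     ] [0.54710959 0.29197769 0.095     ] 0.08851753447818163 63.39134793224907
pins [0.60478182 0.323217   0.068     ] [0.49050353 0.26377452 0.068     ] [0.54764267 0.29349576 0.068     ] 0.128813570751099
[319.90772426 190.65297826   1.        ] [[280.7484904    0.         319.21531698]
 [  0.         280.7484904  200.49505372]
 [  0.           0.           1.        ]]
[[ 0.894 -0.431 -0.124  0.582]
 [-0.449 -0.858 -0.249  0.364]
 [ 0.001  0.278 -0.96   0.414]
 [ 0.     0.     0.     1.   ]]
```

The handle is at (0.547, 0.292), angle 63.3°, and all views agree. Next: descend and grip.

Emit:
move_arm --moves '[{"hand":1,"xyz":[0,0,-0.03],"twist":[0,0,0]},{"hand":1,"xyz":[0,0,-0.07],"twist":[0,0,0]},{"hand":1,"xyz":[0,0,-0.11],"twist":[0,0,0]},{"hand":1,"xyz":[0.0005,0,-0.14],"twist":[0,0,0]},{"hand":1,"xyz":[0.0005,0,-0.157],"twist":[0,0,0]},{"hand":1,"xyz":[0.0005,0,-0.165],"twist":[0,0,0]},{"hand":1,"xyz":[0.0005,0,-0.165],"twist":[0,0,0]}]' --newtons 25

```text
time: 2.35
tool_pos: [0.5466, 0.2919, 0.0779]
ee_rot: [-3.141, 0.001, 1.104]
wrist_force: [-1.0, -0.3, 0.1]
grip_width: 0.0943
grasp_force: 0.0
```

Emit:
move_arm --moves '[{"hand":-1,"xyz":[0,0,0],"twist":[0,0,0]},{"hand":-1,"xyz":[0,0,0],"twist":[0,0,0]},{"hand":-1,"xyz":[0,0,0],"twist":[0,0,0]},{"hand":-1,"xyz":[0,0,0],"twist":[0,0,0]},{"hand":-1,"xyz":[0,0,0],"twist":[0,0,0]},{"hand":-1,"xyz":[0,0,0],"twist":[0,0,0]},{"hand":-1,"xyz":[0,0,0],"twist":[0,0,0]},{"hand":-1,"xyz":[0,0,0],"twist":[0,0,0]}]' --newtons 25

```text
time: 3.15
tool_pos: [0.547, 0.2918, 0.0784]
ee_rot: [-3.142, 0.0, 1.103]
wrist_force: [-0.2, 0.2, -0.4]
grip_width: 0.0331
grasp_force: 0.0
```

Emit:
move_arm --moves '[{"hand":-1,"xyz":[0,0,0],"twist":[0,0,0]},{"hand":-1,"xyz":[0,0,0],"twist":[0,0,0]},{"hand":-1,"xyz":[0,0,0],"twist":[0,0,0]},{"hand":-1,"xyz":[0,0,0],"twist":[0,0,0]},{"hand":-1,"xyz":[0,0,0],"twist":[0,0,0]}]' --newtons 25

```text
time: 3.65
tool_pos: [0.547, 0.2918, 0.0784]
ee_rot: [-3.141, 0.0, 1.103]
wrist_force: [-0.4, -0.2, -0.6]
grip_width: 0.0137
grasp_force: 25.0
```

Emit:
move_arm --moves '[{"hand":-1,"xyz":[0,0,0.003],"twist":[0,0,0]},{"hand":-1,"xyz":[0,0,0.008],"twist":[0,0,0]},{"hand":-1,"xyz":[0,0,0.016],"twist":[0,0,0]},{"hand":-1,"xyz":[0,0,0.026],"twist":[0,0,0]},{"hand":-1,"xyz":[0,0,0.04],"twist":[0,0,0]},{"hand":-1,"xyz":[0,0,0.056],"twist":[0,0,0]},{"hand":-1,"xyz":[0,0,0.07],"twist":[0,0,0]},{"hand":-1,"xyz":[0,0,0.08],"twist":[0,0,0]},{"hand":-1,"xyz":[0,0,0.087],"twist":[0,0,0]},{"hand":-1,"xyz":[0,0,0.09],"twist":[0,0,0]}]'

```text
time: 4.65
tool_pos: [0.5471, 0.2919, 0.1692]
ee_rot: [3.141, -0.0, 1.103]
wrist_force: [-0.4, -0.7, -3.4]
grip_width: 0.0138
grasp_force: 25.0
```

```bash
python3 - <<'E'
from h import *
s=readout.sense(); np.save('s2.npy',wristE(s)); im=cams.snapshot('wrist'); t=cams.snapshot('top')
cv2.imwrite('pics/w2f.png',im);cv2.imwrite('pics/t2f.png',t)
f=lambda i,x,y,w,h:cv2.resize(i[y:y+h,x:x+w],(396,int(396*h/w)),interpolation=cv2.INTER_CUBIC)
cv2.imwrite('pics/m2.png',np.hstack([f(im,200,80,240,240),f(t,165,175,80,80)]))
print(s['tool_pos'],s['wrist_force'],s['grip_width'])
E
```

```text
[0.54712232 0.29186526 0.16915456] [-0.44981706 -0.72313272 -3.35724973] 0.013753146678767939
```

View pics/m2.png

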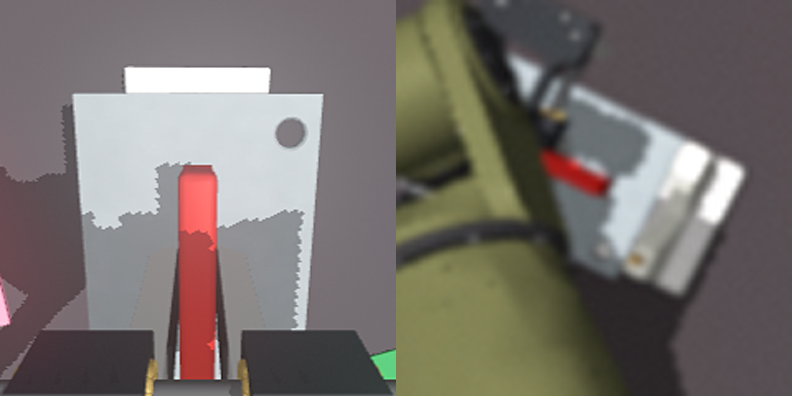

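The lift worked, and a white block shows at the cradle's -y end, so blue is towards +63°. Next: carry the cover to the mat and turn it to the mat's axis.

Emit:
move_arm --moves '[{"hand":-1,"xyz":[0,-0.008,0],"twist":[0,0,-0.04]},{"hand":-1,"xyz":[0,-0.025,0],"twist":[0,0,-0.12]},{"hand":-1,"xyz":[-0.001,-0.053,0],"twist":[0,0,-0.24]},{"hand":-1,"xyz":[-0.002,-0.085,0],"twist":[0,0,-0.38]},{"hand":-1,"xyz":[-0.003,-0.12,0],"twist":[0,0,-0.52]},{"hand":-1,"xyz":[-0.003,-0.155,0],"twist":[0,0,-0.66]},{"hand":-1,"xyz":[-0.004,-0.19,0],"twist":[0,0,-0.8]},{"hand":-1,"xyz":[-0.005,-0.222,0],"twist":[0,0,-0.94]},{"hand":-1,"xyz":[-0.006,-0.25,0],"twist":[0,0,-1.07]},{"hand":-1,"xyz":[-0.006,-0.268,0],"twist":[0,0,-1.17]}]'

```text
time: 5.75
tool_pos: [0.5404, 0.0216, 0.168]
ee_rot: [3.141, 0.001, -0.076]
wrist_force: [0.2, 0.3, -2.6]
grip_width: 0.0135
grasp_force: 25.0
```

Emit:
move_arm --moves '[{"hand":-1,"xyz":[0,-0.008,-0.01],"twist":[0,0,-0.06]},{"hand":-1,"xyz":[0,-0.01,-0.03],"twist":[0,0,-0.085]},{"hand":-1,"xyz":[0,-0.01,-0.055],"twist":[0,0,-0.085]},{"hand":-1,"xyz":[0,-0.01,-0.08],"twist":[0,0,-0.085]},{"hand":-1,"xyz":[0,-0.01,-0.1],"twist":[0,0,-0.085]},{"hand":-1,"xyz":[0,-0.01,-0.115],"twist":[0,0,-0.085]},{"hand":-1,"xyz":[0,-0.01,-0.124],"twist":[0,0,-0.085]},{"hand":-1,"xyz":[0,-0.01,-0.13],"twist":[0,0,-0.085]},{"hand":-1,"xyz":[0,-0.01,-0.13],"twist":[0,0,-0.085]}]'

```text
time: 6.65
tool_pos: [0.5407, 0.0137, 0.038]
ee_rot: [3.142, 0.001, -0.153]
wrist_force: [0.3, -0.2, -2.2]
grip_width: 0.0136
grasp_force: 25.0
```

```bash
python3 - <<'E'
from h import *
s=readout.sense(); np.save('s3.npy',wristE(s)); im=cams.snapshot('wrist');cv2.imwrite('pics/w3.png',im);t=cams.snapshot('top');cv2.imwrite('pics/t3.png',t);sc=cams.snapshot('scene');cv2.imwrite('pics/s3.png',sc)
f=lambda i,x,y,w,h,W=396:cv2.resize(i[y:y+h,x:x+w],(W,int(W*h/w)),interpolation=cv2.INTER_CUBIC)
A=np.hstack([f(t,165,175,100,75),f(sc,310,210,160,120)]); B=np.hstack([f(sc,375,285,80,60),f(im,120,60,400,300)])
cv2.imwrite('pics/m3.png',np.vstack([A,B])); print(s['tool_pos'],s['wrist_force'],s['grip_width'],s['q'])
E
```

```text
[0.54073308 0.01367544 0.03800269] [ 0.3248138  -0.24554707 -2.17173512] 0.013608369712054327 [-4.24354786e-02  4.92104687e-01  1.70200423e+00  1.17715664e-05
  9.48372814e-01  1.68119735e+00]
```

View pics/m3.png

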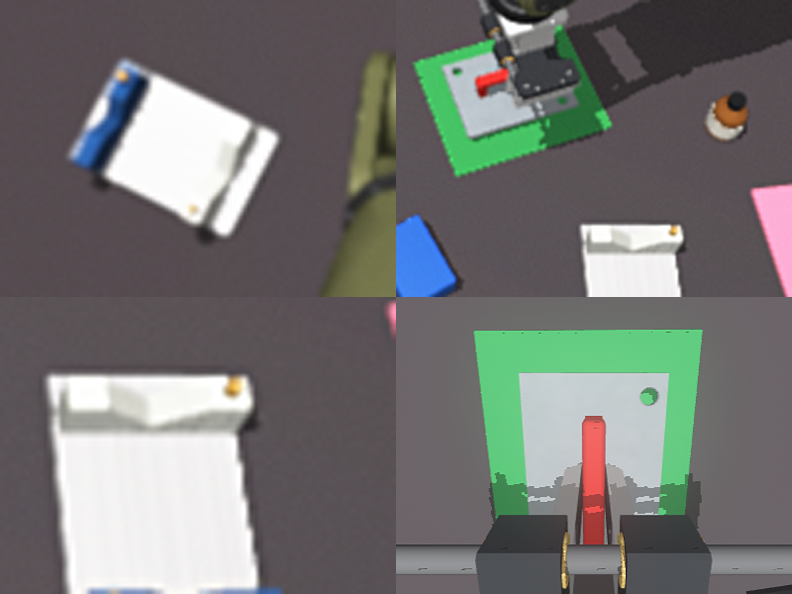

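The blue block is at the +63° end and white at the robot's side. The cover is centred over the mat and aligned with it, about 12 mm up. Lower gently and release.

Emit:
move_arm --moves '[{"hand":-1,"xyz":[0,0,-0.003],"twist":[0,0,0]},{"hand":-1,"xyz":[0,0,-0.006],"twist":[0,0,0]},{"hand":-1,"xyz":[0,0,-0.008],"twist":[0,0,0]},{"hand":-1,"xyz":[0,0,-0.0095],"twist":[0,0,0]},{"hand":-1,"xyz":[0,0,-0.0105],"twist":[0,0,0]},{"hand":-1,"xyz":[0,0,-0.011],"twist":[0,0,0]},{"hand":-1,"xyz":[0,0,-0.0115],"twist":[0,0,0]},{"hand":-1,"xyz":[0,0,-0.0115],"twist":[0,0,0]}]'

```text
time: 7.6
tool_pos: [0.541, 0.0138, 0.0269]
ee_rot: [3.142, 0.0, -0.152]
wrist_force: [-0.1, -0.6, -3.1]
grip_width: 0.0136
grasp_force: 25.0
```

Not touching yet (force is still -3 N), so continue in 0.5 mm steps.

Emit:
move_arm --moves '[{"hand":-1,"xyz":[0,0,-0.0005],"twist":[0,0,0]},{"hand":-1,"xyz":[0,0,-0.001],"twist":[0,0,0]},{"hand":-1,"xyz":[0,0,-0.001],"twist":[0,0,0]}]'

```text
time: 7.9
tool_pos: [0.5411, 0.0138, 0.0264]
ee_rot: [3.142, -0.0, -0.152]
wrist_force: [-3.4, -0.0, 4.9]
grip_width: 0.0142
grasp_force: 25.0
```

Contact made. Release, then rise.

Emit:
move_arm --moves '[{"hand":-0.3,"xyz":[0,0,0],"twist":[0,0,0]},{"hand":-0.3,"xyz":[0,0,0],"twist":[0,0,0]},{"hand":-0.3,"xyz":[0,0,0],"twist":[0,0,0]},{"hand":-0.3,"xyz":[0,0,0],"twist":[0,0,0]},{"hand":0,"xyz":[0,0,0.01],"twist":[0,0,0]},{"hand":0,"xyz":[0,0,0.03],"twist":[0,0,0]},{"hand":1,"xyz":[0,0,0.06],"twist":[0,0,0]},{"hand":1,"xyz":[0,0,0.1],"twist":[0,0,0]},{"hand":1,"xyz":[0,0,0.14],"twist":[0,0,0]},{"hand":1,"xyz":[0,0,0.18],"twist":[0,0,0]}]'

```text
time: 8.9
tool_pos: [0.5407, 0.0138, 0.2085]
ee_rot: [-3.142, -0.001, -0.152]
wrist_force: [-1.3, -0.0, -0.3]
grip_width: 0.0757
grasp_force: 0.0
```

Emit:
move_arm --moves '[{"hand":1,"xyz":[-0.003,-0.015,0.01],"twist":[0,0,0.14]},{"hand":1,"xyz":[-0.006,-0.045,0.02],"twist":[0,0,0.28]},{"hand":1,"xyz":[-0.009,-0.08,0.03],"twist":[0,0,0.42]},{"hand":1,"xyz":[-0.012,-0.12,0.03],"twist":[0,0,0.56]},{"hand":1,"xyz":[-0.015,-0.16,0.03],"twist":[0,0,0.7]},{"hand":1,"xyz":[-0.018,-0.2,0.03],"twist":[0,0,0.84]},{"hand":1,"xyz":[-0.021,-0.24,0.03],"twist":[0,0,0.98]},{"hand":1,"xyz":[-0.024,-0.275,0.03],"twist":[0,0,1.12]},{"hand":1,"xyz":[-0.027,-0.3,0.03],"twist":[0,0,1.26]},{"hand":1,"xyz":[-0.028,-0.309,0.03],"twist":[0,0,1.39]}]'

```text
time: 9.9
tool_pos: [0.5123, -0.2974, 0.2365]
ee_rot: [3.141, 0.0, 1.241]
wrist_force: [0.1, 0.3, -0.4]
grip_width: 0.094
grasp_force: 0.0
```

Emit:
move_arm --moves '[{"hand":1,"xyz":[0,0,0],"twist":[0,0,0.08]},{"hand":1,"xyz":[0,0,0],"twist":[0,0,0.08]},{"hand":1,"xyz":[0,0,0],"twist":[0,0,0.08]}]'

```text
time: 10.2
tool_pos: [0.513, -0.295, 0.2365]
ee_rot: [3.141, 0.0, 1.315]
wrist_force: [0.0, 0.2, 0.3]
grip_width: 0.0941
grasp_force: 0.0
```

```bash
python3 - <<'E'
from h import *
s=readout.sense(); np.save('s4.npy',wristE(s)); im=cams.snapshot('wrist');cv2.imwrite('pics/w4f.png',im);t=cams.snapshot('top');cv2.imwrite('pics/t4.png',t)
f=lambda i,x,y,w,h,W=800:cv2.resize(i[y:y+h,x:x+w],(W,int(W*h/w)),interpolation=cv2.INTER_CUBIC)
a=f(im,240,100,160,200,480); b=f(t,175,182,66,60,300); d=f(t,250,175,75,75,300)
B=np.vstack([b,d]);B=np.vstack([B,np.zeros((600-B.shape[0],300,3),np.uint8)]) if B.shape[0]<600 else B[:600]
cv2.imwrite('pics/m4.png',np.hstack([a,B])); print(s['tool_pos'],s['ee_rot'],s['wrist_force'],s['grip_width'],s['q'])
E
```

```text
[ 0.51300932 -0.29502074  0.23646567] [3.14118542e+00 1.16543786e-04 1.31534904e+00] [0.0427748  0.19752098 0.31986132] 0.09407958332431593 [-5.83788494e-01  3.77883821e-01  1.36372218e+00  2.13160587e-05
  1.39956359e+00 -3.28344863e-01]
```

View pics/m4.png

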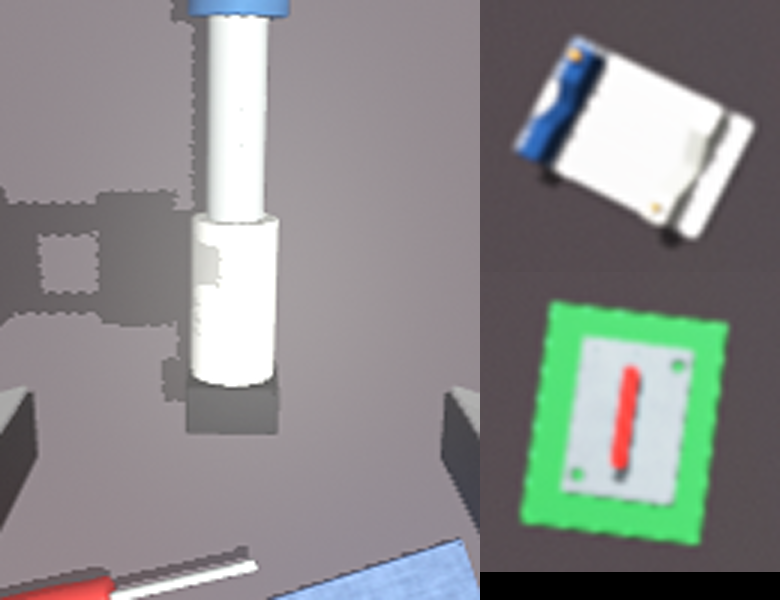

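The cover lies flat in the middle of the mat with the cradle uncovered. In the wrist crop the tube's barrel edges are at x 192–276, the shoulder at y≈216 and the head's lower edge at y≈433. Compute the tube pose.

```bash
python3 - <<'E'
from h import *
E=np.load('s4.npy'); c=cams.calibration('wrist')
g=lambda x,y,z:ray(c,E,(240+x/3-.33,100+y/3-.33),z)
P=[g(238.5,60,.022),g(236.5,200,.022),g(235.5,240,.022),g(232.5,360,.022)]
a,b=P[0],P[3]; u=(a-b)/np.linalg.norm(a-b); print(np.round(P,4).tolist(),'ang',np.degrees(np.arctan2(u[1],u[0])), 'cam',E[:3,3])
for nm,uv,z,off in (('shoulder',(235,215),.042,0),('barrelend',(233,385),.042,-76),('headend top',(232,433),.044,-100),('ring near',(239,16),.044,88)):
    q=g(*uv,z); print(nm,q,'mid est',q-u*off/1000)
E
```

```text
[[0.5331, -0.2173, 0.022], [0.5166, -0.277, 0.022], [0.5114, -0.295, 0.022], [0.4949, -0.3521, 0.022]] ang 74.1765802580412 cam [ 0.53280201 -0.21656417  0.40708093]
shoulder [ 0.51510754 -0.28005802  0.042     ] mid est [ 0.51510754 -0.28005802  0.042     ]
barrelend [ 0.49395999 -0.35702104  0.042     ] mid est [ 0.51468318 -0.28390094  0.042     ]
headend top [ 0.48757016 -0.37950876  0.044     ] mid est [ 0.51483751 -0.2832981   0.044     ]
ring near [ 0.53763437 -0.20063788  0.044     ] mid est [ 0.5136391  -0.28530326  0.044     ]
```

Emit:
move_arm --moves '[{"hand":1,"xyz":[-0.002,-0.0015,-0.03],"twist":[0,0,-0.02]},{"hand":1,"xyz":[-0.002,-0.0015,-0.07],"twist":[0,0,-0.02]},{"hand":1,"xyz":[-0.002,-0.0015,-0.11],"twist":[0,0,-0.02]},{"hand":1,"xyz":[-0.002,-0.0015,-0.15],"twist":[0,0,-0.02]},{"hand":1,"xyz":[-0.002,-0.0015,-0.185],"twist":[0,0,-0.02]},{"hand":1,"xyz":[-0.002,-0.0015,-0.207],"twist":[0,0,-0.02]},{"hand":1,"xyz":[-0.002,-0.0015,-0.218],"twist":[0,0,-0.02]},{"hand":1,"xyz":[-0.002,-0.0015,-0.224],"twist":[0,0,-0.02]},{"hand":1,"xyz":[-0.002,-0.0015,-0.224],"twist":[0,0,-0.02]}]'

```text
time: 11.2
tool_pos: [0.5112, -0.2967, 0.0122]
ee_rot: [3.141, 0.0, 1.297]
wrist_force: [-0.1, 0.2, 0.5]
grip_width: 0.0941
grasp_force: 0.0
```

Emit:
move_arm --moves '[{"hand":-1,"xyz":[0,0,0],"twist":[0,0,0]},{"hand":-1,"xyz":[0,0,0],"twist":[0,0,0]},{"hand":-1,"xyz":[0,0,0],"twist":[0,0,0]},{"hand":-1,"xyz":[0,0,0],"twist":[0,0,0]},{"hand":-1,"xyz":[0,0,0],"twist":[0,0,0]},{"hand":-1,"xyz":[0,0,0],"twist":[0,0,0]},{"hand":-1,"xyz":[0,0,0],"twist":[0,0,0]},{"hand":-1,"xyz":[0,0,0],"twist":[0,0,0]},{"hand":-1,"xyz":[0,0,0],"twist":[0,0,0]},{"hand":-1,"xyz":[0,0,0],"twist":[0,0,0]}]' --newtons 35

```text
time: 12.2
tool_pos: [0.511, -0.2967, 0.0119]
ee_rot: [-3.141, -0.0, 1.298]
wrist_force: [-0.5, -0.1, 1.2]
grip_width: 0.0391
grasp_force: 35.0
```

Emit:
move_arm --moves '[{"hand":-1,"xyz":[0,0,0.003],"twist":[0,0,0]},{"hand":-1,"xyz":[0,0,0.008],"twist":[0,0,0]},{"hand":-1,"xyz":[0,0,0.018],"twist":[0,0,0]},{"hand":-1,"xyz":[0,0,0.035],"twist":[0,0,0]},{"hand":-1,"xyz":[0,0,0.055],"twist":[0,0,0]},{"hand":-1,"xyz":[0,0,0.08],"twist":[0,0,0]},{"hand":-1,"xyz":[0,0,0.102],"twist":[0,0,0]},{"hand":-1,"xyz":[0,0,0.118],"twist":[0,0,0]},{"hand":-1,"xyz":[0,0,0.127],"twist":[0,0,0]},{"hand":-1,"xyz":[0,0,0.13],"twist":[0,0,0]}]'

```text
time: 13.2
tool_pos: [0.5112, -0.2968, 0.1431]
ee_rot: [3.14, 0.0, 1.298]
wrist_force: [-0.6, -0.1, -3.9]
grip_width: 0.0396
grasp_force: 35.0
```

```bash
python3 - <<'E'
from h import *
s=readout.sense(); np.save('s5.npy',wristE(s)); im=cams.snapshot('wrist');cv2.imwrite('pics/w5f.png',im)
cv2.imwrite('pics/m5.png',cv2.resize(im[80:400,210:430],None,fx=1.875,fy=1.875,interpolation=cv2.INTER_CUBIC))
print(s['tool_pos'],s['ee_rot'],s['wrist_force'],s['ft_torque'],s['grip_width'])
print(cams.calibration('wrist')['mount'].round(5))
E
```

```text
[ 0.51120569 -0.2968349   0.1431038 ] [3.14021986e+00 4.35815481e-04 1.29778887e+00] [-0.58408778 -0.11703445 -3.92150917] [-0.0542064   0.08155484  0.05315117] 0.039557913281391605
[[ 1.3000e-04 -9.6051e-01 -2.7823e-01  8.0880e-02]
 [ 1.0000e+00 -1.5000e-04  9.8000e-04 -6.0000e-04]
 [-9.8000e-04 -2.7823e-01  9.6051e-01 -1.7063e-01]
 [ 0.0000e+00  0.0000e+00  0.0000e+00  1.0000e+00]]
```

View pics/m5.png

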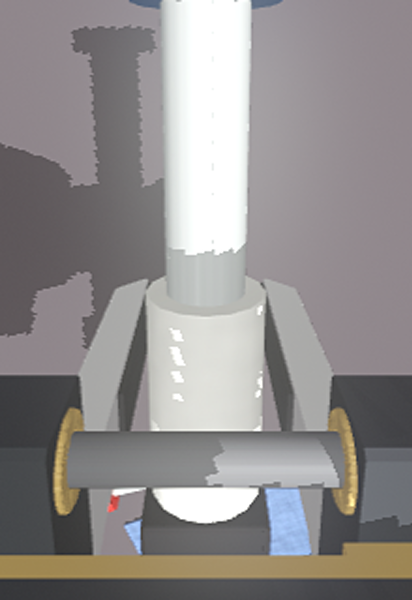

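```bash
python3 - <<'E'
from h import *
c=cams.calibration('wrist'); M=np.linalg.inv(c['mount']); K=c['intrinsics']
th=np.linspace(0,2*np.pi,361)
def circ(x,r,x0,tilt):
    t=np.radians(tilt); P=np.c_[np.full(361,x),r*np.cos(th),r*np.sin(th)]  # tube coords x along axis, z(tool) down
    # rotate about tool y at grip: x' = x cos, z' ; +tilt lifts ring end (tool z negative)
    X=x-(-.014); Q=np.c_[x0+X*np.cos(t)+P[:,2]*np.sin(t),P[:,1],-.0101-X*np.sin(t)+P[:,2]*np.cos(t)]
    p=(M[:3,:3]@Q.T).T+M[:3,3]; p=(K@p.T).T; return ((p[:,:2]/p[:,2:])-[210,80]+.25)*1.875
for tilt in (-3,0,3):
  for x0 in (-.002,.0,.002):
    f=circ(0,.020,x0,tilt); r=circ(.088,.022,x0,tilt); s1=circ(.05,.013,x0,tilt); s2=circ(.015,.013,x0,tilt)
    h=circ(-.076,.020,x0,tilt)
    print(tilt,x0,'face y',f[:,1].min().round(1),f[:,1].max().round(1),'x',f[:,0].min().round(1),f[:,0].max().round(1),'ring low',r[:,1].max().round(1),'steel w',np.ptp(s1[:,0]).round(1),'@',s1[:,1].mean().round(0),np.ptp(s2[:,0]).round(1),'@',s2[:,1].mean().round(0),'barrelend low',h[:,1].max().round(1))
E
```

```text
-3 -0.002 face y 272.0 314.5 x 145.7 267.4 ring low 18.2 steel w 84.4 @ 138.0 80.4 @ 247.0 barrelend low 532.3
-3 0.0 face y 266.9 308.2 x 145.5 267.6 ring low 11.8 steel w 84.7 @ 131.0 80.7 @ 242.0 barrelend low 527.3
-3 0.002 face y 261.7 301.9 x 145.3 267.8 ring low 5.3 steel w 85.0 @ 125.0 81.0 @ 236.0 barrelend low 522.4
0 -0.002 face y 270.0 318.8 x 145.5 267.7 ring low 12.3 steel w 86.1 @ 139.0 81.1 @ 249.0 barrelend low 526.9
0 0.0 face y 264.8 312.6 x 145.3 267.9 ring low 5.6 steel w 86.4 @ 132.0 81.4 @ 243.0 barrelend low 522.1
0 0.002 face y 259.6 306.3 x 145.1 268.1 ring low -1.1 steel w 86.7 @ 126.0 81.7 @ 237.0 barrelend low 517.2
3 -0.002 face y 268.1 323.2 x 145.2 267.9 ring low 6.9 steel w 87.9 @ 141.0 81.8 @ 251.0 barrelend low 521.2
3 0.0 face y 262.9 317.0 x 145.0 268.1 ring low -0.0 steel w 88.2 @ 134.0 82.1 @ 245.0 barrelend low 516.4
3 0.002 face y 257.7 310.7 x 144.8 268.3 ring low -7.0 steel w 88.5 @ 127.0 82.4 @ 239.0 barrelend low 511.7
```

```bash
python3 - <<'E'
from h import *
im=cv2.imread('pics/w5f.png'); C=320
for y in list(range(80,90))+list(range(228,256))+list(range(352,364)): print(y,round((y-80+.25)*1.875,1),im[y,C-5:C+6].mean(0).round().astype(int))
E
```

```text
80 0.5 [254 254 254]
81 2.3 [254 254 253]
82 4.2 [255 255 255]
83 6.1 [255 255 255]
84 8.0 [255 255 255]
85 9.8 [255 255 255]
86 11.7 [255 255 255]
87 13.6 [255 255 255]
88 15.5 [255 255 255]
89 17.3 [255 255 255]
228 278.0 [195 197 194]
229 279.8 [195 197 193]
230 281.7 [195 197 193]
231 283.6 [195 197 193]
232 285.5 [195 197 193]
233 287.3 [195 197 193]
234 289.2 [194 197 193]
235 291.1 [194 197 193]
236 293.0 [194 197 193]
237 294.8 [194 197 193]
238 296.7 [194 196 193]
239 298.6 [194 196 193]
240 300.5 [194 196 193]
241 302.3 [194 196 193]
242 304.2 [195 197 193]
243 306.1 [187 191 189]
244 308.0 [181 186 185]
245 309.8 [181 186 185]
246 311.7 [181 186 186]
247 313.6 [179 183 183]
248 315.5 [193 198 198]
249 317.3 [225 230 230]
250 319.2 [218 223 223]
251 321.1 [217 223 222]
252 323.0 [217 223 222]
253 324.8 [217 222 222]
254 326.7 [216 222 221]
255 328.6 [216 222 221]
352 510.5 [255 255 255]
353 512.3 [255 255 255]
354 514.2 [255 255 255]
355 516.1 [255 255 255]
356 518.0 [255 255 255]
357 519.8 [255 255 255]
358 521.7 [230 232 232]
359 523.6 [87 87 87]
360 525.5 [93 93 94]
361 527.3 [101 100 100]
362 529.2 [106 105 107]
363 531.1 [105 104 106]
```

The tube is level within about 0.7° and gripped within 1 mm of the wanted spot. Carry it to over the cradle.

Emit:
move_arm --moves '[{"hand":-1,"xyz":[0,0.01,0],"twist":[0,0,0]},{"hand":-1,"xyz":[0.001,0.03,0],"twist":[0,0,-0.01]},{"hand":-1,"xyz":[0.003,0.06,0],"twist":[0,0,-0.02]},{"hand":-1,"xyz":[0.005,0.095,0],"twist":[0,0,-0.035]},{"hand":-1,"xyz":[0.007,0.133,0],"twist":[0,0,-0.05]},{"hand":-1,"xyz":[0.009,0.173,0],"twist":[0,0,-0.065]},{"hand":-1,"xyz":[0.011,0.213,0],"twist":[0,0,-0.08]},{"hand":-1,"xyz":[0.013,0.253,0],"twist":[0,0,-0.095]},{"hand":-1,"xyz":[0.015,0.293,0],"twist":[0,0,-0.11]},{"hand":-1,"xyz":[0.017,0.333,0],"twist":[0,0,-0.125]}]'

```text
time: 14.25
tool_pos: [0.5271, 0.0385, 0.1411]
ee_rot: [-3.14, 0.001, 1.172]
wrist_force: [0.1, 0.8, -2.6]
grip_width: 0.0392
grasp_force: 35.0
```

Emit:
move_arm --moves '[{"hand":-1,"xyz":[0.002,0.04,0],"twist":[0,0,-0.012]},{"hand":-1,"xyz":[0.004,0.08,0],"twist":[0,0,-0.024]},{"hand":-1,"xyz":[0.006,0.12,0],"twist":[0,0,-0.036]},{"hand":-1,"xyz":[0.008,0.16,0],"twist":[0,0,-0.048]},{"hand":-1,"xyz":[0.01,0.195,0],"twist":[0,0,-0.058]},{"hand":-1,"xyz":[0.012,0.222,0],"twist":[0,0,-0.065]},{"hand":-1,"xyz":[0.013,0.238,0],"twist":[0,0,-0.068]},{"hand":-1,"xyz":[0.0134,0.2446,0],"twist":[0,0,-0.068]},{"hand":-1,"xyz":[0.0134,0.2446,0],"twist":[0,0,-0.068]},{"hand":-1,"xyz":[0.0134,0.2446,0],"twist":[0,0,-0.068]}]'

```text
time: 15.25
tool_pos: [0.5414, 0.2799, 0.1418]
ee_rot: [-3.141, 0.001, 1.104]
wrist_force: [-0.5, -0.8, -2.8]
grip_width: 0.0393
grasp_force: 35.0
```

```bash
python3 - <<'E'
from h import *
s=readout.sense(); np.save('s6.npy',wristE(s)); im=cams.snapshot('wrist');cv2.imwrite('pics/w6f.png',im)
t=cv2.imread('pics/t4.png')
f=lambda i,x,y,w,h,W=396:cv2.resize(i[y:y+h,x:x+w],(W,int(W*h/w)),interpolation=cv2.INTER_CUBIC)
cv2.imwrite('pics/m6.png',np.hstack([f(im,220,60,200,300),np.vstack([f(t,178,182,66,60),np.zeros((234,396,3),np.uint8)])]))
print(s['time'],s['tool_pos'],s['ee_rot'],s['wrist_force'],s['grip_width'])
E
```

```text
15.25 [0.54144393 0.27988938 0.1417609 ] [-3.14140237e+00  5.15315295e-04  1.10407722e+00] [-0.54717312 -0.77686334 -2.82703932] 0.03931134599566067
```

View pics/m6.png

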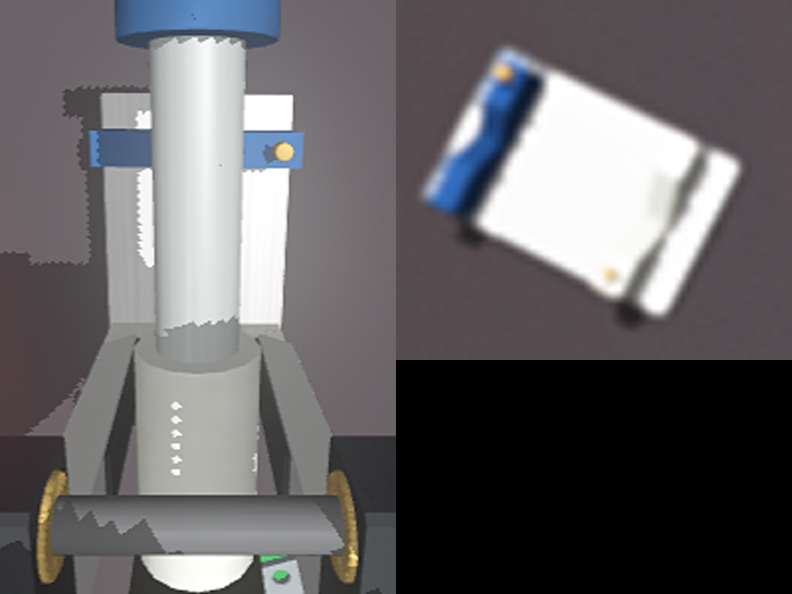

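The wrist crop shows the blue block under the steel part, with its top spanning (90–302, y≈149) and its pin at (285,151). In the top crop the pins are at (503,72) and (611,274). Compute the remaining correction.

```bash
python3 - <<'E'
from h import *
E=np.load('s6.npy'); c=cams.calibration('wrist')
g=lambda x,y,z:ray(c,E,(220+x/1.98-.25,60+y/1.98-.25),z)
L,Rr=g(90,149,.055),g(302.5,150,.055); v=(Rr-L); print('block w',np.linalg.norm(v),'mid',(L+Rr)/2,'cradle ang',np.degrees(np.arctan2(v[1],v[0]))+90)
u=np.array([np.cos(np.radians(63.3)),np.sin(np.radians(63.3)),0]); n=np.array([-u[1],u[0],0])
print('centre from block',(L+Rr)/2-.054*u)
p=g(285,151.5,.068); print('pin',p,'centre',p-.054*u+.038*n)
h=lambda x,y,z:px('top',(178+x/6-.4,182+y/6-.4),z)
a,b=h(503,72,.067),h(611,274,.067); print('top pins',a,b,'mid',(a+b)/2,np.linalg.norm(a-b),'ang',np.degrees(np.arctan2(*(a-b)[1::-1]))+35.13)
# slab far end / tube check in tool frame
print('tool u ang',np.degrees(1.10408))
E
```

```text
block w 0.09596339182931601 mid [0.57105879 0.33995109 0.055     ] cradle ang 63.00113712857665
centre from block [0.54679557 0.29170903 0.055     ]
pin [0.60500945 0.32269762 0.068     ] centre [0.54679812 0.29152968 0.068     ]
top pins [0.60143427 0.09519315 0.067     ] [0.48360565 0.03398129 0.067     ] mid [0.54251996 0.06458722 0.067     ] 0.13277979729536613 ang 62.58183619019358
tool u ang 63.25912424480393
```

Emit:
move_arm --moves '[{"hand":-1,"xyz":[-0.0004,0,-0.008],"twist":[0,0,0]},{"hand":-1,"xyz":[-0.0004,0,-0.02],"twist":[0,0,0]},{"hand":-1,"xyz":[-0.0004,0,-0.035],"twist":[0,0,0]},{"hand":-1,"xyz":[-0.0004,0,-0.05],"twist":[0,0,0]},{"hand":-1,"xyz":[-0.0004,0,-0.064],"twist":[0,0,0]},{"hand":-1,"xyz":[-0.0004,0,-0.075],"twist":[0,0,0]},{"hand":-1,"xyz":[-0.0004,0,-0.083],"twist":[0,0,0]},{"hand":-1,"xyz":[-0.0004,0,-0.088],"twist":[0,0,0]},{"hand":-1,"xyz":[-0.0004,0,-0.091],"twist":[0,0,0]},{"hand":-1,"xyz":[-0.0004,0,-0.091],"twist":[0,0,0]}]'

```text
time: 16.3
tool_pos: [0.541, 0.2809, 0.0509]
ee_rot: [3.142, 0.0, 1.105]
wrist_force: [-0.8, -0.1, -3.5]
grip_width: 0.0392
grasp_force: 35.0
```

Emit:
move_arm --moves '[{"hand":-1,"xyz":[0,0,-0.001],"twist":[0,0,0]},{"hand":-1,"xyz":[0,0,-0.002],"twist":[0,0,0]},{"hand":-1,"xyz":[0,0,-0.003],"twist":[0,0,0]},{"hand":-1,"xyz":[0,0,-0.003],"twist":[0,0,0]}]'

```text
time: 16.7
tool_pos: [0.541, 0.2809, 0.0479]
ee_rot: [3.142, 0.0, 1.105]
wrist_force: [0.0, 0.9, -2.7]
grip_width: 0.039
grasp_force: 35.0
```

Emit:
move_arm --moves '[{"hand":-1,"xyz":[0,-0.0005,-0.001],"twist":[0,0,0]},{"hand":-1,"xyz":[0,-0.0005,-0.0015],"twist":[0,0,0]},{"hand":-1,"xyz":[0,-0.0005,-0.002],"twist":[0,0,0]},{"hand":-1,"xyz":[0,-0.0005,-0.002],"twist":[0,0,0]}]'

```text
time: 17.1
tool_pos: [0.541, 0.2804, 0.0459]
ee_rot: [-3.142, 0.0, 1.105]
wrist_force: [0.6, -0.3, -3.7]
grip_width: 0.0393
grasp_force: 35.0
```

Emit:
move_arm --moves '[{"hand":-1,"xyz":[0,0,-0.0005],"twist":[0,0,0]},{"hand":-1,"xyz":[0,0,-0.0005],"twist":[0,0,0]},{"hand":-1,"xyz":[0,0,-0.001],"twist":[0,0,0]},{"hand":-1,"xyz":[0,0,-0.001],"twist":[0,0,0]}]'

```text
time: 17.5
tool_pos: [0.5412, 0.2805, 0.0456]
ee_rot: [3.141, -0.0, 1.105]
wrist_force: [-4.0, -1.3, 6.1]
grip_width: 0.0394
grasp_force: 35.0
```

Contact at about the expected height. Press 0.5 mm more, then ease the grip open.

Emit:
move_arm --moves '[{"hand":-1,"xyz":[0,0,-0.0004],"twist":[0,0,0]},{"hand":-1,"xyz":[0,0,-0.0004],"twist":[0,0,0]}]' --newtons 8

```text
time: 17.7
tool_pos: [0.541, 0.2806, 0.045]
ee_rot: [-3.142, -0.0, 1.105]
wrist_force: [-5.5, -0.7, 5.3]
grip_width: 0.04
grasp_force: 8.0
```

Emit:
move_arm --moves '[{"hand":-1,"xyz":[0,0,0],"twist":[0,0,0]},{"hand":-1,"xyz":[0,0,0],"twist":[0,0,0]},{"hand":-1,"xyz":[0,0,0],"twist":[0,0,0]}]' --newtons 3

```text
time: 18.0
tool_pos: [0.5409, 0.2807, 0.0445]
ee_rot: [-3.141, -0.0, 1.105]
wrist_force: [-4.3, 3.8, 3.0]
grip_width: 0.0397
grasp_force: 3.0
```

Emit:
move_arm --moves '[{"hand":0.2,"xyz":[0,0,0],"twist":[0,0,0]},{"hand":0.2,"xyz":[0,0,0],"twist":[0,0,0]},{"hand":0.2,"xyz":[0,0,0],"twist":[0,0,0]},{"hand":0.6,"xyz":[0,0,0],"twist":[0,0,0]},{"hand":0.6,"xyz":[0,0,0],"twist":[0,0,0]},{"hand":0.6,"xyz":[0,0,0.005],"twist":[0,0,0]},{"hand":0.6,"xyz":[0,0,0.02],"twist":[0,0,0]},{"hand":0.6,"xyz":[0,0,0.05],"twist":[0,0,0]},{"hand":0.6,"xyz":[0,0,0.09],"twist":[0,0,0]},{"hand":0.6,"xyz":[0,0,0.13],"twist":[0,0,0]}]'

```text
time: 19.0
tool_pos: [0.5408, 0.2803, 0.1773]
ee_rot: [3.141, -0.0, 1.105]
wrist_force: [-0.3, 0.3, -0.7]
grip_width: 0.0751
grasp_force: 0.0
```

Emit:
move_arm --moves '[{"hand":0.6,"xyz":[0,0,0.04],"twist":[0,0,0]},{"hand":0.6,"xyz":[-0.02,-0.03,0.07],"twist":[0,0,0]},{"hand":0.6,"xyz":[-0.04,-0.07,0.07],"twist":[0,0,0]},{"hand":0.6,"xyz":[-0.05,-0.1,0.07],"twist":[0,0,0]},{"hand":0.6,"xyz":[-0.05,-0.1,0.07],"twist":[0,0,0]},{"hand":0.6,"xyz":[-0.05,-0.1,0.07],"twist":[0,0,0]}]'

```text
time: 19.6
tool_pos: [0.4912, 0.1803, 0.246]
ee_rot: [3.14, -0.001, 1.104]
wrist_force: [-0.2, 0.3, 0.7]
grip_width: 0.0754
grasp_force: 0.0
```

```bash
python3 - <<'E'
from h import *
s=readout.sense(); np.save('s7.npy',wristE(s)); im=cams.snapshot('wrist');sc=cams.snapshot('scene')
cv2.imwrite('pics/w7f.png',im);cv2.imwrite('pics/s7f.png',sc)
f=lambda i,x,y,w,h,W=396:cv2.resize(i[y:y+h,x:x+w],(W,int(W*h/w)),interpolation=cv2.INTER_CUBIC)
cv2.imwrite('pics/m7.png',np.hstack([f(im,220,10,200,280),f(sc,310,205,146,206-0)[:554] if 0 else cv2.resize(sc[210:400,310:446],(396,554))]))
print(s['time'],s['tool_pos'],s['ee_rot'],s['wrist_force'])
E
```

```text
19.6 [0.49118521 0.18027209 0.24596125] [ 3.14023923e+00 -1.40982543e-03  1.10382940e+00] [-0.23269611  0.30326354  0.65974819]
```

View pics/m7.png

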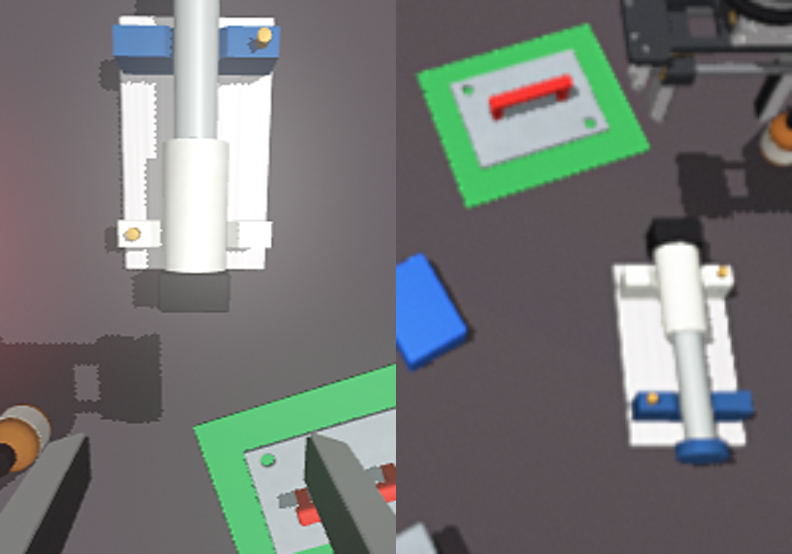

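The tube sits in both V-blocks: barrel in white, steel in blue. Now a numeric check of the end-to-end centring.

```bash
python3 - <<'E'
from h import *
E=np.load('s7.npy'); c=cams.calibration('wrist')
g=lambda x,y,z:ray(c,E,(220+x/1.98-.25,10+y/1.98-.25),z)
a,b=g(264,37,.068),g(132,233.5,.068); m=(a+b)/2; print('pins mid',m,np.linalg.norm(a-b))
u=np.array([np.cos(np.radians(63.2)),np.sin(np.radians(63.2)),0])
for nm,uv,z,off in (('shoulder',(196,140),.0753,0),('barrelend',(194,271),.0753,-76),('head',(194,311),.0773,-100)):
    q=g(*uv,z); print(nm,'x along cradle mm',1000*(q-m)@u-off,'lateral',1000*np.cross(u,q-m)[2])
E
```

```text
pins mid [0.54608963 0.29152744 0.068     ] 0.1304863331095027
shoulder x along cradle mm -1.0857991335150687 lateral -0.5579682823074786
barrelend x along cradle mm 1.4005729117752423 lateral 0.6208901088741552
head x along cradle mm 1.3570354203448431 lateral 0.6286257480282026
```

Centring is within about 1–1.5 mm, so I'm handing the job in.

```bash
python3 -c "
from h import *
print(robot.close_job())"
```

```text
the job is handed in; nothing more can be done
None
```

The job is handed in: the cover lies flat in the middle of the green mat, and the tube rests in both V-blocks (barrel in white, steel in blue), centred within about 1.5 mm, with the robot's clock at about 20 s of the 67 s allowed.

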